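# Set the stop gauge to the red marker and bring the board up to it

## Robot

A 6-joint arm with a two-finger parallel gripper is mounted at the origin on the work surface; the furniture and walls round the work are solid. World frame = base frame: x ahead of the robot, y to its left, z up, the work surface at z = 0. Lengths are in m, angles in degrees, forces in N, time in s.
With the tool pointing down it reaches from about 0.375 to 0.9 m from the base axis. Payload 3.1 kg.
Tool frame: the origin (TCP) lies between the finger pads; the fingertips stand 11 mm ahead of it and the grasp point (between the pads) lies 8 mm behind it; x points along the fingers, y is the direction in which the jaws open and shut, and the axes are right-handed (so a half turn about x gives the same grasp; the last joint's range is limited). The gripper opens to 87 mm and grips with 3 to 60 N. Pads are 19 mm wide; open, the fingers measure 117 mm over their backs; the gripper's body (75 mm by 190 mm) begins 51 mm behind the grasp point.
Start: joints at [61.736, 30.224, 82.088, -0, 67.689, -10.227], TCP at [0.193, 0.594, 0.234] pointing down, gripper open.
Joint ranges: [-176.69, 176.69], [-43.24, 126.21], [12.49, 139.97], [-82, 262], [0, 151.66], [-163.58, 163.58]. Speed limits (degrees/s): [159.86, 159.86, 180, 180, 180, 180].

## Interface

Orientations are given as a 3x3 rotation matrix whose columns are the frame's x, y, z axes.
In Python, from rig import bot gives the robot as it stands.
- The arm moves only by the shell command python3 -m inch 'ROWS' [OPENING]. ROWS is a JSON object of lists of equal length, an entry for each row: "dp": the shift along the tool's x, y, z in mm, a list of three; "yaw": the turn about the tool's x in degrees. In form: {"dp": [[tx, ty, tz], ...], "yaw": [yaw, ...]}. A call has 1 to 20 rows; each row shifts and turns the commanded pose from where the row before left it, along the tool's axes as they then stand; what a row does not reach is not made up. A row lasts 1/12 s, in which the tool goes at most 41.7 mm and 7.16 degrees, less where a joint would pass 70% of its speed; a pose out of reach is approached as far as the arm can. A call is refused whole if a number of a shift passes 41.7 or a number of a turn 7.16, either way. A call with a gripper value outside its range is refused whole. OPENING is the finger opening in mm, from 0 to 87, set as the call begins (- or left out, the last holds). The fingers move at their own pace and stop on an object; the grip force is fixed at half the most. Time passes only in rows, so rows that do not move let the fingers close. It gives the time, the measured TCP pose, the force and the opening at its end, in the units of the state.
- bot.read_state(): the state, without advancing time (a new reading comes with each control period).
- bot.capture(name): name is "scene" or "side" or "wrist"; returns a dict with "color" (420x560x3 uint8, red, green, blue), "intrinsics" (3x3 intrinsics, pixels), "pose" (4x4, takes a point from camera to world coordinates). Camera axes: x right, y down, z forward; pixel columns grow to the right and rows downward; lengths in m; the calibration is good to about 2 mm. A picture is of the moment at which its call begins. There is no depth.
- bot.hand_in(): hands the job in, once; it reports no verdict.
The state is a dict: "time_s": time; "joint_positions": joint angles; "qvel": joint speeds; "tau": joint torques, N m; "position": TCP position; "tcp_rot": TCP orientation; "force": force on the tool from outside, world axes, zero at the start; "moment": the same for the moment, N m; "opening": opening from 0.0 (shut) to 1.0 (fully open).
Only numpy, scipy, OpenCV 4.12 (cv2) and the standard library are available. Lean on these libraries where they do the work, as an engineer would, in place of code of your own. Each camera call takes 0.05 s, during which the arm holds its last target.

## Task

Get the sample board ready for marking out: slide the stop of the gauge along its rail until its yellow pointer is level with the red marker (not the blue one), and slide the olive board along the channel until its end rests against the stop, with the stop still at the red marker. Leave the jars and the tape roll where they are.

Things in the scene. Friction and masses are not known exactly. Their poses are not given: they have to be found in the camera images.
- gauge: fixed gauge: 8 mm dark wooden plate, x -120 to 64, y -220 to 200 mm. Origin on the desk under the middle of the channel's width; y along channel and rail, z up. Channel floor z 8 mm, x -52 to 52, ends open; aluminium rail on its -x side (x -82 to -52, top z 26), lip on its +x side (x 52 to 60, top z 18); white scale strip with two markers at x -117 to -85
- stop_slide (a joint): position of the sliding stop on its rail, 0 to 0.15 m, growing towards the gauge's +y; it moves stiffly (about 5 N) and stays where it is left. The stop's face, pointer and grip centre lie at gauge y = 0.010 + this value
- stop_pointer (a point): outer end of the stop's yellow pointer (5 mm wide), 26 mm above the desk; it moves with the stop and its y in the gauge frame is that of the stop's face
- stop_face (a point): middle of the stop's steel face that the board meets (the face looks to the gauge's -y), 14 mm above the desk, over the middle of the channel; the stop arm behind it is 14 mm thick, 100 mm wide across the channel and 35 mm high. Axes as the gauge's
- grip_top (a point): top centre of the stop's black upright grip, 85 mm above the desk, 67 mm to the -x side of the channel's middle; the grip is 20 mm along gauge x, 26 mm along gauge y and free from z 40 to 85 mm; it stands on a grey carriage 36 x 50 mm over the rail. Push it on its -y or +y side, or pinch it
- marker_red: red marker clip fixed on the scale strip, 14 mm wide along the rail, 24 mm long, 10 mm high, pointed towards the rail; origin at its tip, under it, on its centre line; axes as the gauge's. Target for the pointer: equal position along y
- marker_blue: blue marker clip of the same shape on the same scale; not the target. Which of the two stands farther along +y varies
- sample_board: loose olive board 150 x 100 x 12 mm, about 0.25 kg, lying flat in the channel on the -y side of the stop; origin under its centre, its x axis (150 mm) along the gauge's y, top at 20 mm above the desk
- jar_gold: loose small glass jar of pale gold tiles with a grey lid, 49 mm wide, 66 mm high; origin under its centre
- jar_aqua: loose small glass jar of pale blue tiles with a grey lid, 55 mm wide, 74 mm high; origin under its centre
- tape_roll: loose roll of masking tape lying flat, 83 mm across, 19 mm high; origin under its centre
- jar_red: loose small glass jar of red tiles with a black lid, 49 mm wide, 59 mm high; origin under its centre

How it is judged:
By the outcome, as a careful person would: the job done as asked, in the order asked, and still so for the second after the job is handed in, with the robot touching nothing.
It also fails if it takes over 51 s, if anything falls off the work surface, if the arm or the gripper's body presses on something with over 40 N, if the wrist force passes 120 N, or if a joint passes its speed limit or range.

## Working session

There is one attempt and no reset: what is moved stays moved. The work goes in short steps, Python scripts to look and compute and a shell command to move; the robot and the scene stay as the last step left them, time stands still between calls to the robot, and variables do not carry over. Pictures are saved under pics/ and viewed, and the job is handed in when it is done.

```bash
ls; mkdir -p pics; python3 - <<'E'
from rig import bot
import cv2
s=bot.read_state();print(s)
for n in ["scene","side","wrist"]:
    c=bot.capture(n);cv2.imwrite(f"pics/{n}0.png",c["color"][:,:,::-1]);print(n,c["intrinsics"].round(1).tolist(),c["pose"].round(4).tolist())
    import numpy as np; np.savez(f"pics/{n}0.npz",**c)
E
```

```text
pics
{'time_s': 0.0, 'joint_positions': array([ 6.17365945e+01,  3.02769423e+01,  8.21547344e+01, -4.38748792e-04,
        6.76871431e+01, -1.02266345e+01]), 'qvel': array([ 0.05951081,  0.05450136, -0.05393845,  0.05402833,  0.03883728,
        0.07453887]), 'tau': array([ 8.88087252e-04, -4.40054655e+01, -1.76585716e+01,  6.32681837e-02,
        5.83232555e-02, -1.46199463e-04]), 'position': array([0.19315571, 0.59368597, 0.23260245]), 'tcp_rot': array([[-9.75755893e-04,  3.09623526e-01,  9.50858728e-01],
       [-1.82991206e-03,  9.50857035e-01, -3.09624853e-01],
       [-9.99997850e-01, -2.04210613e-03, -3.61220530e-04]]), 'force': array([0.53026126, 0.37429902, 0.12861829]), 'moment': array([ 0.02611859, -0.05628696,  0.00137503]), 'opening': 0.9969608276344847}
scene [[465.7, 0.0, 281.1], [0.0, 465.7, 221.4], [0.0, 0.0, 1.0]] [[0.6875, -0.3083, 0.6575, -0.196], [-0.7258, -0.2635, 0.6354, -0.6715], [-0.0226, -0.9141, -0.4049, 0.5654], [0.0, 0.0, 0.0, 1.0]]
side [[483.1, 0.0, 277.8], [0.0, 483.1, 211.2], [0.0, 0.0, 1.0]] [[0.817, -0.3251, 0.4762, 0.1024], [-0.5766, -0.4516, 0.6809, -0.658], [-0.0063, -0.8309, -0.5565, 0.6753], [0.0, 0.0, 0.0, 1.0]]
wrist [[368.7, 0.0, 275.9], [0.0, 368.7, 207.0], [0.0, 0.0, 1.0]] [[0.3083, 0.9115, 0.2723, 0.1192], [0.9513, -0.2952, -0.0889, 0.6183], [-0.0007, 0.2865, -0.9581, 0.3832], [0.0, 0.0, 0.0, 1.0]]
```

View pics/scene0.png

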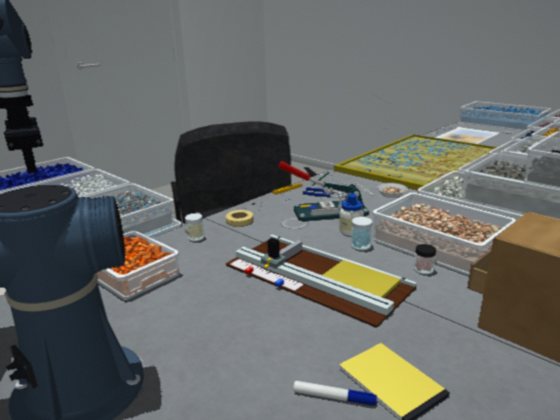

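View pics/side0.png

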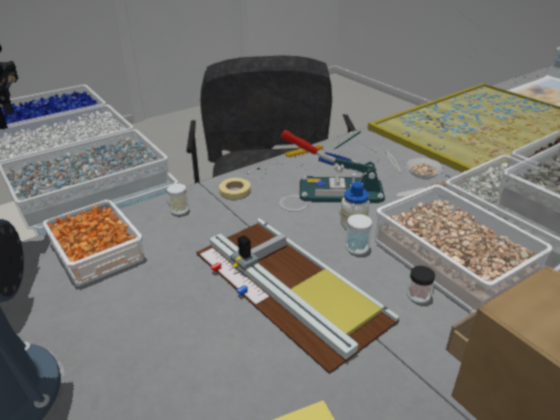

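View pics/wrist0.png

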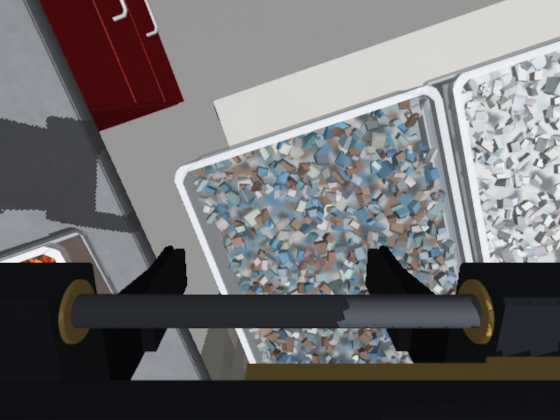

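The scene and side views show the gauge in the middle. In the side view the grip is at (245,245), the red marker at (216,267), the blue one at (242,290), the board around (335,300), and jars and tape lie clear. I'll zoom in to measure.

```bash
python3 - <<'E'
import cv2
a=cv2.imread("pics/scene0.png")[215:335,215:425]
cv2.imwrite("pics/sc_z.png",cv2.resize(a,None,fx=3.8,fy=3.8,interpolation=cv2.INTER_CUBIC))
a=cv2.imread("pics/side0.png")[210:360,185:405]
cv2.imwrite("pics/si_z.png",cv2.resize(a,None,fx=3.6,fy=3.6,interpolation=cv2.INTER_CUBIC))
E
```

```text
(no output)
```

View pics/sc_z.png

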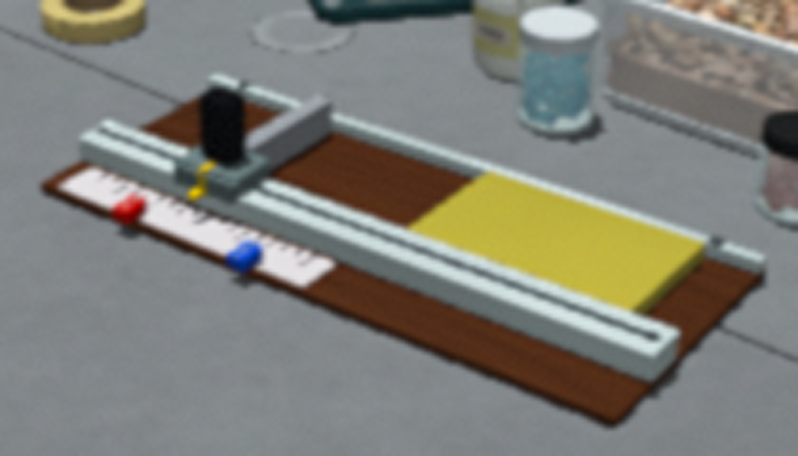

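View pics/si_z.png

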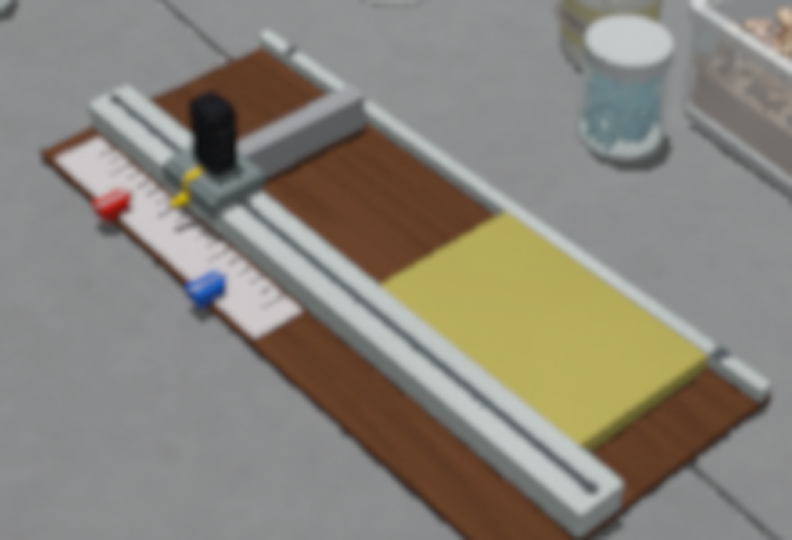

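```bash
cat > h.py <<'E'
import numpy as np, cv2
from scipy.optimize import least_squares
def proj(c,P):
    P=np.atleast_2d(P); T=np.linalg.inv(c["pose"]); q=P@T[:3,:3].T+T[:3,3]
    q=q@c["intrinsics"].T; return q[:,:2]/q[:,2:]
def tri(cs,uv):
    Ps=[c["intrinsics"]@np.linalg.inv(c["pose"])[:3] for c in cs]
    X=cv2.triangulatePoints(Ps[0],Ps[1],np.float64(uv[0]).reshape(2,1),np.float64(uv[1]).reshape(2,1)); return (X[:3]/X[3]).ravel()
def onz(c,uv,z):
    d=c["pose"][:3,:3]@np.linalg.inv(c["intrinsics"])@np.r_[uv,1]; o=c["pose"][:3,3]; return o+d*(z-o[2])/d[2]
def Rz(a): return np.array([[np.cos(a),-np.sin(a),0],[np.sin(a),np.cos(a),0],[0,0,1]])
def fit(obs,x0):  # obs: (cam, gaugept mm, uv)
    f=lambda p: np.concatenate([(proj(c,Rz(p[2])@(np.array(g)/1e3)+[p[0],p[1],0])-uv).ravel() for c,g,uv in obs])
    return least_squares(f,x0,loss='soft_l1')
E
python3 - <<'E'
from h import *
sc=dict(np.load("pics/scene0.npz"));si=dict(np.load("pics/side0.npz"))
zs=lambda u,v:np.array([(u+.5)/3.8-.5+215,(v+.5)/3.8-.5+215])
zi=lambda u,v:np.array([(u+.5)/3.6-.5+185,(v+.5)/3.6-.5+210])
obs=[(sc,(-120,200,8),zs(42,185)),(sc,(-120,-220,8),zs(615,420)),(sc,(-52,-220,26),zs(680,330)),(sc,(-82,-220,26),zs(652,355)),(sc,(-82,200,26),zs(80,137)),(sc,(60,-220,18),zs(765,258)),
(si,(-120,200,8),zi(43,154)),(si,(-52,-220,26),zi(622,487)),(si,(-82,-220,26),zi(580,517)),(si,(-82,200,26),zi(90,102)),(si,(-52,200,26),zi(125,86)),(si,(60,-220,18),zi(770,380))]
best=None
for y0 in np.arange(-3,3.1,.5):
    r=fit(obs,[.6,0,y0])
    if best is None or r.cost<best.cost:best=r
p=best.x;print(p[:2],np.degrees(p[2]),best.cost);print(best.fun.reshape(-1,2).round(1).tolist())
print("indep triangulation rail corners/plate:")
for a,b in [((680,330),(622,487)),((42,185),(43,154)),((80,137),(90,102))]:
    X=tri([sc,si],[zs(*a),zi(*b)]);print((Rz(p[2]).T@(X-[p[0],p[1],0])*1e3).round(1))
def g(X):return (Rz(p[2]).T@(X-[p[0],p[1],0])*1e3).round(1)
for n,a,b in [("pointer",(196,193),(181,203)),("red",(130,205),(110,202)),("blue",(245,253),(206,288)),("griptop",(222,92),(211,99)),("jar aqua lid",(559,22),(628,40))]:
    X=tri([sc,si],[zs(*a),zi(*b)]);print(n,g(X),X.round(4))
for n,a,b in [("bd far+y",(485,173),(503,211)),("bd near+y",(408,228),(383,282)),("bd -y lip",(708,245),(712,358)),("bd -y rail",(635,308),(585,440))]:
    X=tri([sc,si],[zs(*a),zi(*b)]);print(n,g(X),X.round(4))
E
```

```text
[ 0.56908214 -0.05442794] 4.406197121079187 5.4268449737803675
[[-1.2, -0.5], [-0.0, 0.4], [-0.4, 0.6], [0.0, 0.8], [-1.0, -0.0], [0.3, -0.2], [-1.2, -1.4], [0.9, -0.7], [0.3, -0.0], [-0.5, -0.2], [1.0, -0.8], [0.9, 1.3]]
indep triangulation rail corners/plate:
[ -59.  -223.7   32.7]
[-120.8  194.2    8.5]
[-82.9 196.   27.9]
pointer [-95.6  82.7  28.3] [0.4674 0.0207 0.0283]
red [-122.8  114.5   22.3] [0.4379 0.0503 0.0223]
blue [-121.1   23.5   19.7] [ 0.4465 -0.0403  0.0197]
griptop [-69.8  82.5  88.9] [0.4932 0.0225 0.0889]
jar aqua lid [162.7 -19.6  79.3] [ 0.7329 -0.0614  0.0793]
bd far+y [ 48.1 -35.2  19. ] [ 0.6197 -0.0858  0.019 ]
bd near+y [-49.6 -42.5  27.2] [ 0.5229 -0.1006  0.0272]
bd -y lip [  48.3 -189.1   20.7] [ 0.6318 -0.2392  0.0207]
bd -y rail [ -48.8 -191.4   29.1] [ 0.5351 -0.249   0.0291]
```

Gauge fit: yaw ≈ 4.4°, origin ≈ (0.569, -0.054). The pointer is at gauge y ≈ 83, the red marker's centre at ≈ 115, and the board spans about -38 to -190. I'll move over the stop for a closer look.

```bash
python3 -m inch '{"dp":[[0,-12,12],[0,-28,28],[0,-28,28],[0,-28,28],[0,-28,28],[0,-28,28],[0,-28,28],[0,-28,28],[0,-28,28],[0,-28,28],[0,-28,28],[0,-28,28],[0,-28,28],[0,-28,28],[0,-28,28],[0,-28,28],[0,-16,16],[0,0,0]],"yaw":[0,0,0,0,0,0,0,0,0,0,0,0,-5.6,-5.6,-5.6,-5.6,0,0]}'
python3 - <<'E'
from rig import bot
import cv2,numpy as np
s=bot.read_state();print(s["time_s"],s["position"],s["tcp_rot"].round(3).tolist(),s["joint_positions"].round(1))
c=bot.capture("wrist");cv2.imwrite("pics/w1.png",cv2.resize(c["color"][:,:,::-1],None,fx=1.4,fy=1.4,interpolation=cv2.INTER_CUBIC));np.savez("pics/w1.npz",**c)
E
```

```text
time_s: 1.65
position: [0.5114, 0.0442, 0.2338]
tcp_rot: [[0.005, -0.07, 0.997], [-0.002, 0.998, 0.07], [-1.0, -0.002, 0.005]]
force: [-0.5, -0.6, -0.6]
opening: 1.0
1.65 [0.51143113 0.04417302 0.23375046] [[0.005, -0.07, 0.997], [-0.002, 0.998, 0.07], [-1.0, -0.002, 0.005]] [-7.500e+00  2.150e+01  9.810e+01 -1.000e-01  6.000e+01 -1.015e+02]
```

View pics/w1.png

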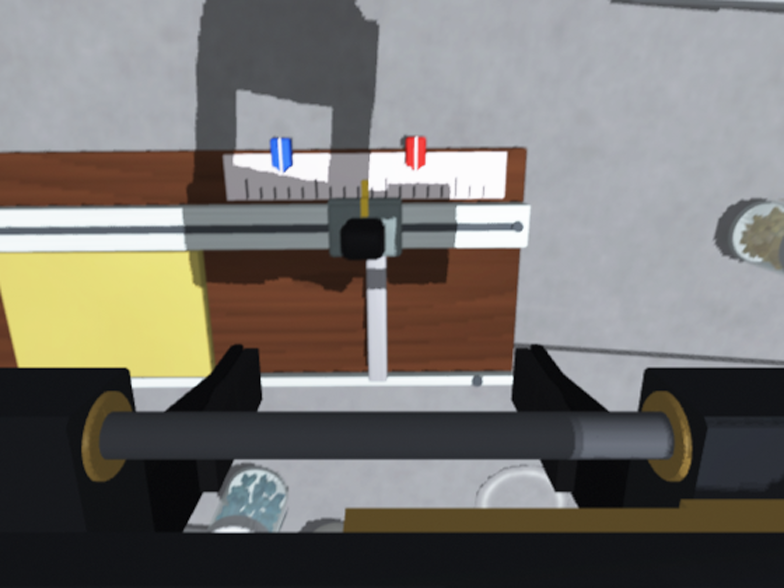

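The wrist view (scaled 1.4) shows the pointer tip at (364,184), the red tip at (416,170), the blue tip at (281,172), the grip top at about (362,238) and the board's +y edge at about u=208.

```bash
python3 - <<'E'
from h import *
w=dict(np.load("pics/w1.npz"))
z=lambda u,v:np.array([(u+.5)/1.4-.5,(v+.5)/1.4-.5])
# rail edges direction
obs=[(w,(-120,200,8),z(525,148)),(w,(-82,200,26),z(529,205)),(w,(-52,200,26),z(529,247))]
L=[onz(w,z(0,207),.026),onz(w,z(529,205),.026),onz(w,z(0,251),.026),onz(w,z(529,247),.026)]
for i in (0,2):
    d=L[i+1]-L[i];print("rail dir yaw",np.degrees(np.arctan2(-d[0],d[1])))
r=fit(obs+[(w,(-82,-100,26),z(0,0))][:0],[.569,-.054,.077]);p=r.x;print(p,np.degrees(p[2]),r.fun.round(1))
for p in (r.x,np.array([.5691,-.0544,.0769])):
    g=lambda X:(Rz(p[2]).T@(X-[p[0],p[1],0])*1e3).round(1)
    for n,uv,h in [("pointer",(364,184),.026),("red tip low",(416,170),.009),("red tip hi",(416,170),.018),("blue",(281,172),.009),("bd",(206,310),.02),("bd top rail",(205,252),.02),("griptop",(361,238),.085)]:
        X=onz(w,z(*uv),h);print(n,g(X),X.round(4))
E
python3 - <<'E'
import cv2
a=cv2.imread("pics/w1.png")[130:260,220:540]
cv2.imwrite("pics/w1z.png",cv2.resize(a,None,fx=2.5,fy=2.5,interpolation=cv2.INTER_CUBIC))
E
```

```text
rail dir yaw 4.345612998647345
rail dir yaw 4.578016927921839
[ 0.57978148 -0.04778458  0.1238464 ] 7.095876155648424 [-0.3 -0.5  0.6  0.1 -0.3  0.5]
pointer [-102.2   86.6   26. ] [0.4677 0.0256 0.026 ]
red tip low [-108.5  123.3    9. ] [0.4569 0.0611 0.009 ]
red tip hi [-109.1  122.8   18. ] [0.4563 0.0606 0.018 ]
blue [-112.1   27.5    9. ] [ 0.4652 -0.0343  0.009 ]
bd [-15.4 -37.4  20. ] [ 0.5691 -0.0868  0.02  ]
bd top rail [-59.4 -31.3  20. ] [ 0.5247 -0.0862  0.02  ]
griptop [-76.6  85.7  85. ] [0.4932 0.0278 0.085 ]
pointer [-95.   87.5  26. ] [0.4677 0.0256 0.026 ]
red tip low [-103.   123.8    9. ] [0.4569 0.0611 0.009 ]
red tip hi [-103.6  123.3   18. ] [0.4563 0.0606 0.018 ]
blue [-102.1   28.     9. ] [ 0.4652 -0.0343  0.009 ]
bd [ -2.5 -32.3  20. ] [ 0.5691 -0.0868  0.02  ]
bd top rail [-46.7 -28.3  20. ] [ 0.5247 -0.0862  0.02  ]
griptop [-69.4  87.8  85. ] [0.4932 0.0278 0.085 ]
```

View pics/w1z.png

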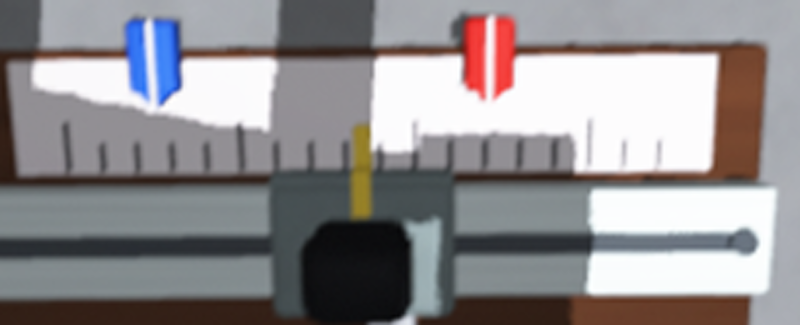

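```bash
python3 -m inch '{"dp":[[0,-9,-10],[10,-9,-9],[25,0,0],[25,0,0],[25,0,0],[25,0,0],[25,0,0],[20,0,0],[10,0,0],[8,0,0],[0,0,0],[0,0,0]],"yaw":[0,0,0,0,0,0,0,0,0,0,0,0]}'
python3 - <<'E'
from rig import bot
import cv2,numpy as np
s=bot.read_state();print(s["time_s"],s["position"],s["tcp_rot"].round(3).tolist())
c=bot.capture("wrist");cv2.imwrite("pics/w2.png",cv2.resize(c["color"][:,:,::-1],None,fx=1.4,fy=1.4,interpolation=cv2.INTER_CUBIC));np.savez("pics/w2.npz",**c)
E
```

```text
time_s: 2.7
position: [0.4889, 0.029, 0.0611]
tcp_rot: [[0.0, -0.076, 0.997], [-0.0, 0.997, 0.076], [-1.0, -0.0, 0.0]]
force: [0.2, 0.3, -0.6]
opening: 0.997
2.7 [0.48885111 0.02898014 0.06106087] [[0.0, -0.076, 0.997], [-0.0, 0.997, 0.076], [-1.0, -0.0, 0.0]]
```

View pics/w2.png

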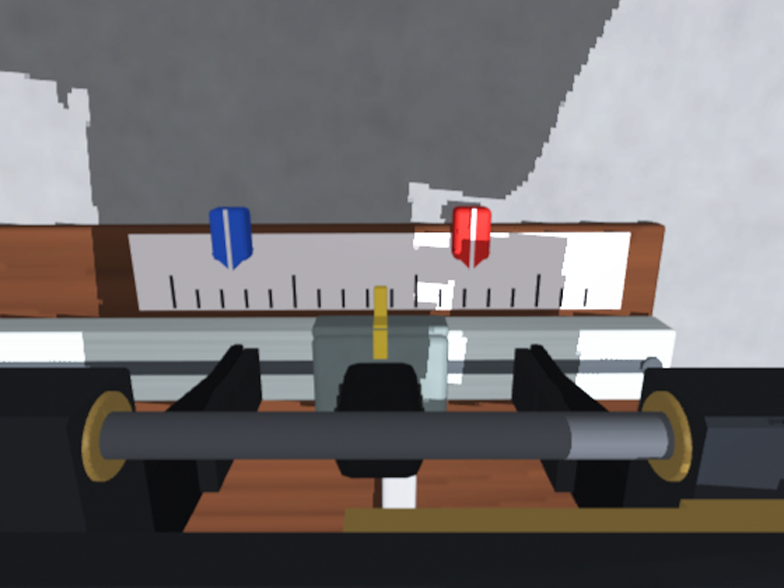

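The grip stands between the open fingers, with the pointer tip at (380,287) and the red tip at (472,268). I'll close on it after a small correction.

```bash
python3 -m inch '{"dp":[[0,-2,3],[0,0,0],[0,0,0],[0,0,0],[0,0,0],[0,0,0],[0,0,0],[0,0,0],[0,0,0],[0,0,0]],"yaw":[0,0,0,0,0,0,0,0,0,0]}' 20
python3 - <<'E'
from h import *
from rig import bot
z=lambda u,v:np.array([(u+.5)/1.4-.5,(v+.5)/1.4-.5])
w=dict(np.load("pics/w2.npz"));R=Rz(np.radians(4.4))
P=onz(w,z(380,287),.026)
for h in(.009,.013,.018):print(((R.T@(onz(w,z(472,268),h)-P))*1e3).round(1))
print("tick",((R.T@(onz(w,z(538,305),.009)-onz(w,z(171,305),.009)))*1e3/15).round(2))
c=bot.capture("wrist");cv2.imwrite("pics/w3.png",cv2.resize(c["color"][:,:,::-1],None,fx=1.4,fy=1.4,interpolation=cv2.INTER_CUBIC));np.savez("pics/w3.npz",**c)
E
```

```text
time_s: 3.58
position: [0.4922, 0.027, 0.0605]
tcp_rot: [[-0.0, -0.075, 0.997], [0.0, 0.997, 0.075], [-1.0, 0.0, -0.0]]
force: [-0.6, 0.1, 0.1]
opening: 0.324
[ -3.  37. -17.]
[ -4.   36.4 -13. ]
[-5.3 35.5 -8. ]
tick [-0.   10.11  0.  ]
```

View pics/w3.png

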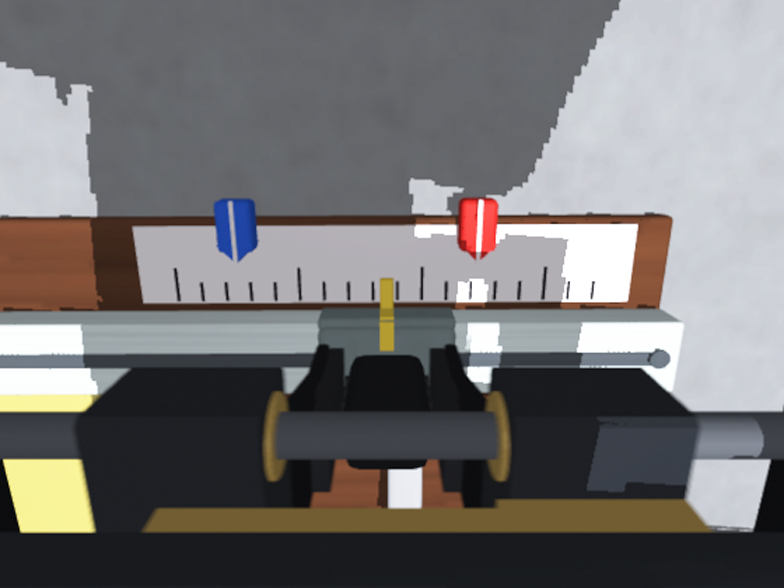

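```bash
python3 -m inch '{"dp":[[0,0,0],[0,0,0],[0,0,0],[0,1,0],[0,2,0],[0,3,0],[0,4,0],[0,4,0],[0,4,0],[0,4,0],[0,4,0],[0,4,0],[0,2,0],[0,1,0],[0,1,0],[0,0,0],[0,0,0],[0,0,0]],"yaw":[0,0,0,0,0,0,0,0,0,0,0,0,0,0,0,0,0,0]}'
python3 - <<'E'
from rig import bot
import cv2,numpy as np
c=bot.capture("wrist");cv2.imwrite("pics/w4.png",cv2.resize(c["color"][:,:,::-1],None,fx=1.4,fy=1.4,interpolation=cv2.INTER_CUBIC));np.savez("pics/w4.npz",**c)
a=c["color"][130:230,190:390,::-1];cv2.imwrite("pics/w4z.png",cv2.resize(a,None,fx=4,fy=4,interpolation=cv2.INTER_CUBIC))
E
```

```text
time_s: 5.13
position: [0.4896, 0.0604, 0.0605]
tcp_rot: [[-0.0, -0.075, 0.997], [-0.001, 0.997, 0.075], [-1.0, -0.0, -0.0]]
force: [-2.0, -4.9, -0.4]
opening: 0.296
```

View pics/w4z.png

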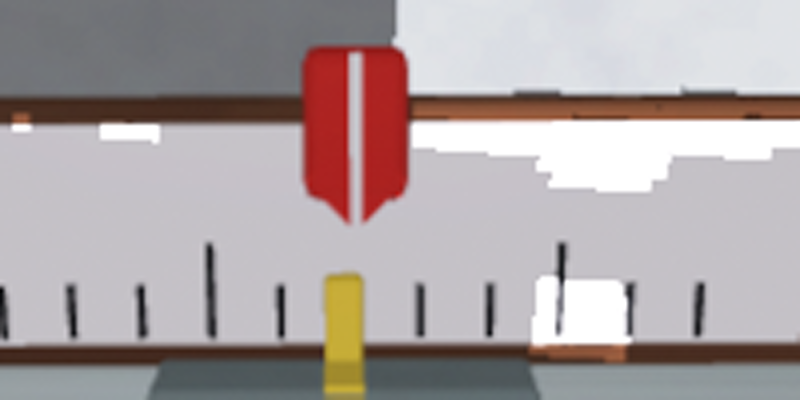

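In this 4x crop the pointer is centred at u=344 and the red line at u=356, about 7.1 px/mm, so about 1.7 mm remains.

```bash
python3 -m inch '{"dp":[[0,1,0],[0,0.7,0],[0,0,0],[0,0,0],[0,0,0]],"yaw":[0,0,0,0,0]}'
python3 -m inch '{"dp":[[0,0,0],[0,0,0],[0,0,0],[0,0,0],[0,0,0],[0,0,0]],"yaw":[0,0,0,0,0,0]}' 60
python3 - <<'E'
from rig import bot
import cv2,numpy as np
c=bot.capture("wrist");np.savez("pics/w5.npz",**c)
a=c["color"][130:230,190:390,::-1];cv2.imwrite("pics/w5z.png",cv2.resize(a,None,fx=4,fy=4,interpolation=cv2.INTER_CUBIC))
E
```

```text
time_s: 5.6
position: [0.4894, 0.0622, 0.0605]
tcp_rot: [[-0.0, -0.075, 0.997], [-0.0, 0.997, 0.075], [-1.0, -0.0, -0.0]]
force: [-0.7, -5.2, 0.0]
opening: 0.292
time_s: 6.1
position: [0.4896, 0.0628, 0.0606]
tcp_rot: [[0.0, -0.075, 0.997], [0.0, 0.997, 0.075], [-1.0, 0.0, 0.0]]
force: [0.7, -0.0, 0.2]
opening: 0.644
```

View pics/w5z.png

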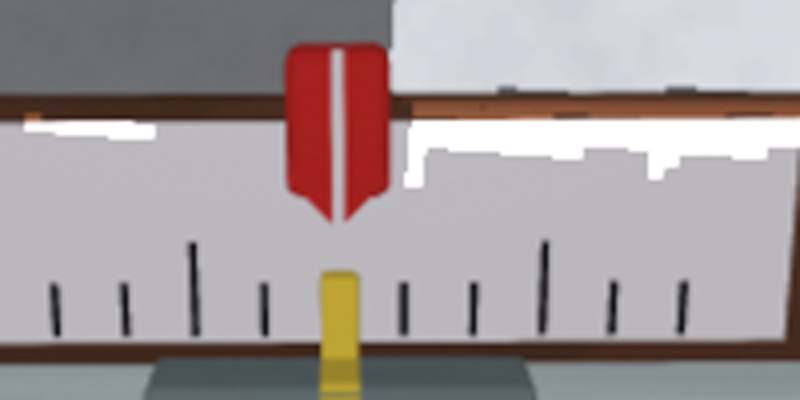

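Pointer is at 339.5 and the red line at 338.5, so they are level within about 0.2 mm with the fingers off. Next I'll lift straight up and go to the -y end of the board, turn a quarter, and look again.

```bash
python3 -m inch '{"dp":[[-6,0,0],[-15,0,0],[-20,0,0],[-25,0,0],[-24,-8,2],[0,-20,4],[0,-25,5],[0,-25,5],[0,-25,5],[0,-25,5],[0,-25,5],[0,-25,5],[0,-25,5],[0,-25,5],[0,-25,5],[0,-25,5],[0,-25,6],[0,-15,4],[0,-8,2],[0,0,0]],"yaw":[0,0,0,0,0,0,0,0,0,0,0,0,0,0,0,0,0,0,0,0]}'
python3 -m inch '{"dp":[[0,0,0],[0,0,0],[0,0,0],[0,0,0],[0,0,0],[0,0,0],[0,0,0],[0,0,0],[0,0,0],[0,0,0],[0,0,0],[0,0,0],[0,0,0],[0,0,0],[0,0,0]],"yaw":[6.9,6.9,6.9,6.9,6.9,6.9,6.9,6.9,6.9,6.9,6.9,6.9,6.9,0,0]}' 50
python3 - <<'E'
from rig import bot
import cv2,numpy as np
from h import *
print(bot.read_state()["joint_positions"].round(1))
for n in ("wrist","side"):
    c=bot.capture(n);np.savez(f"pics/{n}6.npz",**c);cv2.imwrite(f"pics/{n}6.png",c["color"][:,:,::-1])
a=cv2.imread("pics/side6.png")[210:360,185:405];cv2.imwrite("pics/side6z.png",cv2.resize(a,None,fx=3.6,fy=3.6,interpolation=cv2.INTER_CUBIC))
E
```

```text
time_s: 7.82
position: [0.5822, -0.2592, 0.1508]
tcp_rot: [[0.001, -0.073, 0.997], [-0.001, 0.997, 0.073], [-1.0, -0.001, 0.001]]
force: [0.8, 0.6, -0.1]
opening: 0.692
time_s: 9.07
position: [0.5813, -0.256, 0.1506]
tcp_rot: [[-0.001, 0.996, 0.084], [0.001, 0.084, -0.996], [-1.0, -0.001, -0.001]]
force: [1.1, 0.1, 1.1]
opening: 0.577
[-33.8  36.6  84.7   0.   58.7 -38.7]
```

View pics/wrist6.png

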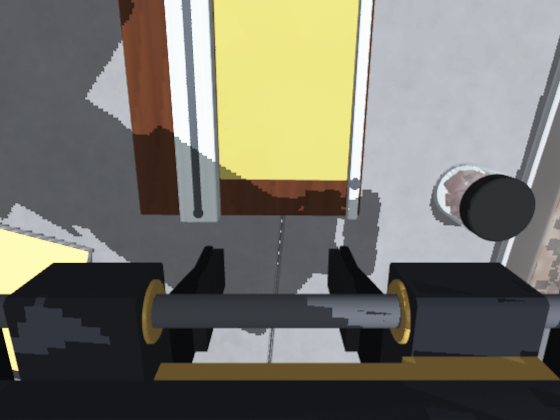

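View pics/side6z.png

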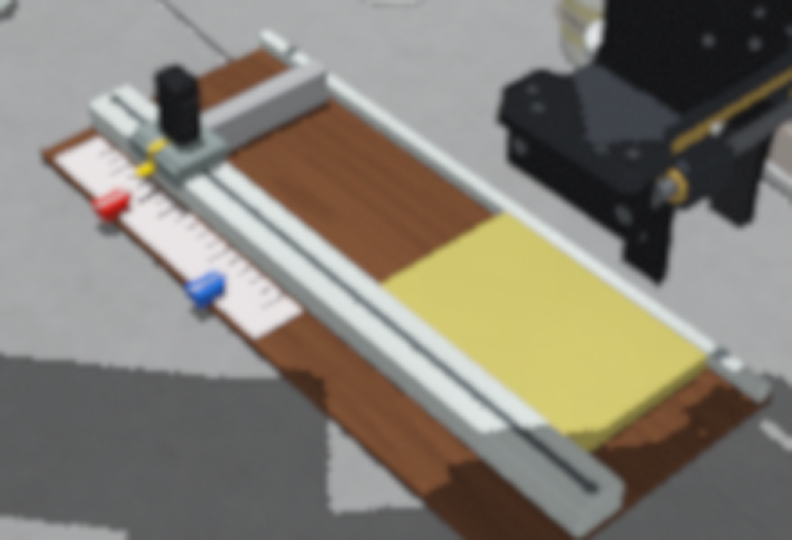

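The wrist view shows the board's -y end at v≈181 (u 217–352), the plate end at v≈215, and the red jar well to the right at (485,205). The side view shows the stop at red and the board still in place.

```bash
python3 - <<'E'
from h import *
w=dict(np.load("pics/wrist6.npz"));p=np.array([.5691,-.0544,.0769])
g=lambda X:(Rz(p[2]).T@(X-[p[0],p[1],0])*1e3).round(1)
for n,uv,h in [("end top L",(219,180),.02),("end top R",(350,181),.02),("plate -y L",(141,213),.008),("plate -y R",(345,215),.008),("rail in edge",(219,216),.026),("lip in",(347,216),.018),("jar lid",(500,208),.06)]:
    X=onz(w,uv,h);print(n,g(X),X.round(4))
print("tcp",g(np.array([.5813,-.256,.1506])))
E
```

```text
end top L [ -46.7 -185.4   20. ] [ 0.5368 -0.2428  0.02  ]
end top R [  55.3 -185.3   20. ] [ 0.6385 -0.2349  0.02  ]
plate -y L [-114.5 -216.7    8. ] [ 0.4716 -0.2793  0.008 ]
plate -y R [  55.6 -217.     8. ] [ 0.6412 -0.2664  0.008 ]
rail in edge [ -46.8 -212.9   26. ] [ 0.5388 -0.2703  0.026 ]
lip in [  55.2 -214.6   18. ] [ 0.6407 -0.2641  0.018 ]
jar lid [ 150.7 -194.4   60. ] [ 0.7343 -0.2367  0.06  ]
tcp [  -3.3 -201.9  150.6]
```

```bash
python3 -m inch '{"dp":[[10,5,4],[20,0,0],[25,0,0],[25,0,0],[20,0,0],[12,0,0],[8,0,0],[5,0,0],[3,0,0],[0,0,0],[0,0,0]],"yaw":[0,0,0,0,0,0,0,0,0,0,0]}'
python3 - <<'E'
from rig import bot
from h import *
for n in ("wrist","side"):
    c=bot.capture(n);np.savez(f"pics/{n}7.npz",**c);cv2.imwrite(f"pics/{n}7.png",c["color"][:,:,::-1])
a=cv2.imread("pics/side7.png")[210:360,185:405];cv2.imwrite("pics/side7z.png",cv2.resize(a,None,fx=3.6,fy=3.6,interpolation=cv2.INTER_CUBIC))
E
```

```text
time_s: 10.08
position: [0.5878, -0.2614, 0.0234]
tcp_rot: [[0.001, 0.997, 0.08], [-0.001, 0.08, -0.997], [-1.0, 0.001, 0.001]]
force: [-0.6, -0.1, -0.2]
opening: 0.58
```

View pics/wrist7.png

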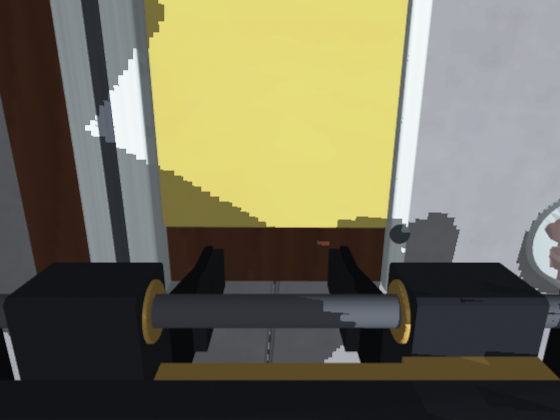

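View pics/side7z.png

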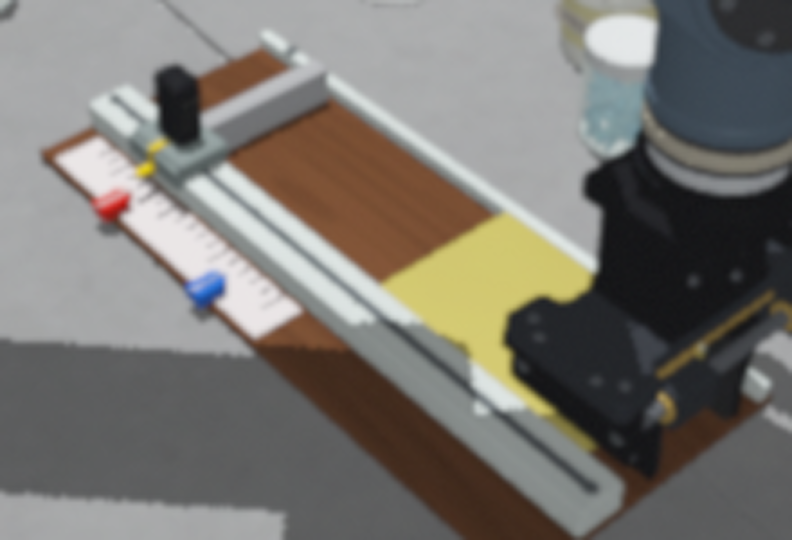

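Both fingers are down in the channel behind the board, centred. I'll push most of the way at moderate speed and then check.

```bash
python3 -m inch '{"dp":[[1,0,-2],[0,0,-4],[0,0,-4],[0,0,-6],[0,0,-8],[0,0,-10],[0,0,-10],[0,0,-10],[0,0,-10],[0,0,-10],[0,0,-10],[0,0,-10],[0,0,-10],[0,0,-10],[0,0,-8],[0,0,-6],[0,0,-4],[0,0,-2],[0,0,0],[0,0,0]],"yaw":[0,0,0,0,0,0,0,0,0,0,0,0,0,0,0,0,0,0,0,0]}'
python3 - <<'E'
from rig import bot
from h import *
for n in ("scene","side"):
    c=bot.capture(n);np.savez(f"pics/{n}8.npz",**c);cv2.imwrite(f"pics/{n}8.png",c["color"][:,:,::-1])
a=cv2.imread("pics/side8.png")[210:360,185:405];cv2.imwrite("pics/side8z.png",cv2.resize(a,None,fx=3.6,fy=3.6,interpolation=cv2.INTER_CUBIC))
a=cv2.imread("pics/scene8.png")[215:335,215:425];cv2.imwrite("pics/scene8z.png",cv2.resize(a,None,fx=3.8,fy=3.8,interpolation=cv2.INTER_CUBIC))
E
```

```text
time_s: 11.85
position: [0.5759, -0.1271, 0.0213]
tcp_rot: [[-0.001, 0.997, 0.08], [0.001, 0.08, -0.997], [-1.0, -0.001, -0.001]]
force: [0.8, -0.2, -0.6]
opening: 0.573
```

View pics/scene8z.png

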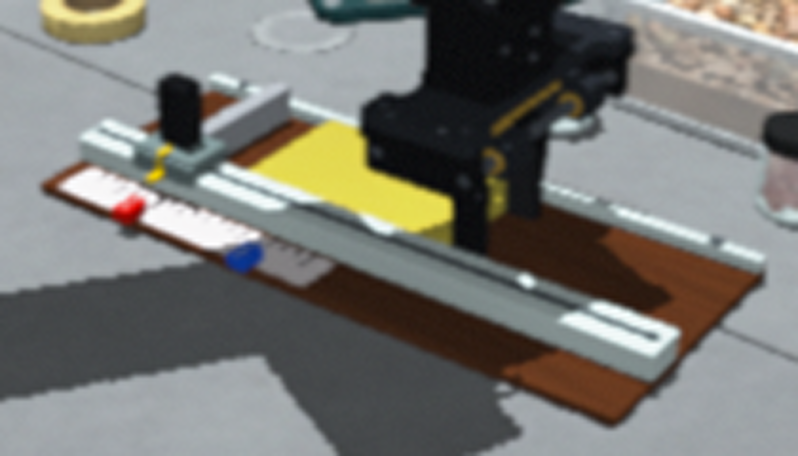

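View pics/side8z.png

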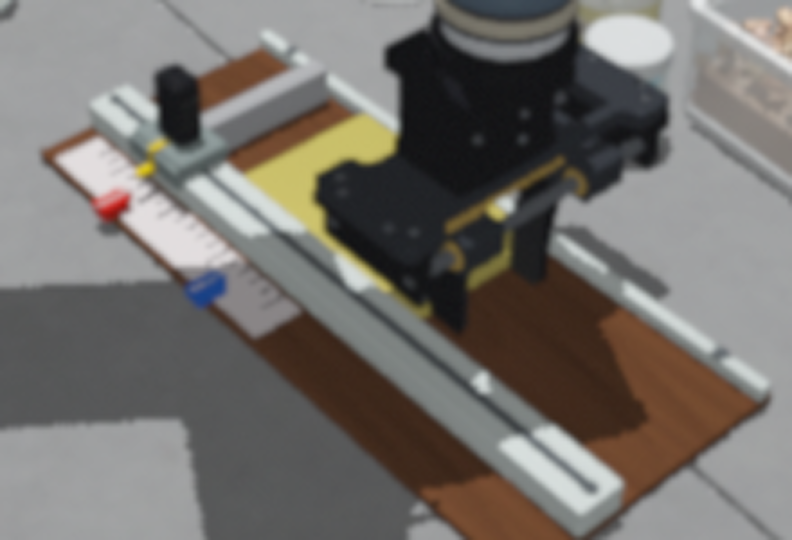

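```bash
python3 - <<'E'
from h import *
sc=dict(np.load("pics/scene8.npz"));si=dict(np.load("pics/side8.npz"));p=np.array([.5691,-.0544,.0769])
g=lambda X:(Rz(p[2]).T@(X-[p[0],p[1],0])*1e3).round(1)
zs=lambda u,v:np.array([(u+.5)/3.8-.5+215,(v+.5)/3.8-.5+215])
zi=lambda u,v:np.array([(u+.5)/3.6-.5+185,(v+.5)/3.6-.5+210])
print("board far",g(onz(sc,zs(330,122),.02)),g(onz(si,zi(367,112),.02)))
print("board near",g(onz(sc,zs(257,165),.02)),g(onz(si,zi(248,173),.02)))
print("arm face top far (43)",g(onz(sc,zs(290,93),.043)),g(onz(sc,zs(290,93),.035)),g(onz(si,zi(329,73),.035)),g(onz(si,zi(329,73),.043)))
print("arm bottom far",g(onz(sc,zs(292,115),.01)),g(onz(si,zi(328,103),.01)))
print("pointer",g(onz(sc,zs(153,178),.026)),g(onz(si,zi(145,169),.026)))
E
```

```text
board far [44.7 85.1 20. ] [48.4 86.3 20. ]
board near [-32.3  86.5  20. ] [-44.1  86.5  20. ]
arm face top far (43) [ 26.9 105.2  43. ] [ 39.8 115.3  35. ] [ 43.5 117.3  35. ] [ 36.6 108.7  43. ]
arm bottom far [ 53.2 124.5  10. ] [ 44.2 119.4  10. ]
pointer [-93.5 121.4  26. ] [-92.6 122.5  26. ]
```

Gap is about 33–35 mm. I'll push 26 mm, then creep in while watching the force.

```bash
python3 -m inch '{"dp":[[0,0,-2],[0,0,-4],[0,0,-5],[0,0,-5],[0,0,-5],[0,0,-3],[0,0,-2],[0,0,-1],[0,0,-1],[0,0,-1],[0,0,-1]],"yaw":[0,0,0,0,0,0,0,0,0,0,0]}'
python3 -m inch '{"dp":[[0,0,-0.5],[0,0,-0.5]],"yaw":[0,0]}'
python3 - <<'E'
from rig import bot
from h import *
for n in ("scene","side"):
    c=bot.capture(n);np.savez(f"pics/{n}9.npz",**c);cv2.imwrite(f"pics/{n}9.png",c["color"][:,:,::-1])
a=cv2.imread("pics/side9.png")[220:280,190:300];a=cv2.resize(a,None,fx=7,fy=7,interpolation=cv2.INTER_CUBIC);cv2.imwrite("pics/side9z.png",a)
a=cv2.imread("pics/scene9.png")[225:285,225:335];cv2.imwrite("pics/scene9z.png",cv2.resize(a,None,fx=7,fy=7,interpolation=cv2.INTER_CUBIC))
E
```

```text
time_s: 12.87
position: [0.574, -0.0976, 0.0216]
tcp_rot: [[0.0, 0.997, 0.08], [-0.0, 0.08, -0.997], [-1.0, 0.0, 0.0]]
force: [-0.1, -0.2, -0.8]
opening: 0.574
time_s: 13.03
position: [0.5739, -0.0966, 0.0216]
tcp_rot: [[0.0, 0.997, 0.08], [-0.0, 0.08, -0.997], [-1.0, 0.0, 0.0]]
force: [0.7, 0.0, -0.4]
opening: 0.572
```

View pics/side9z.png

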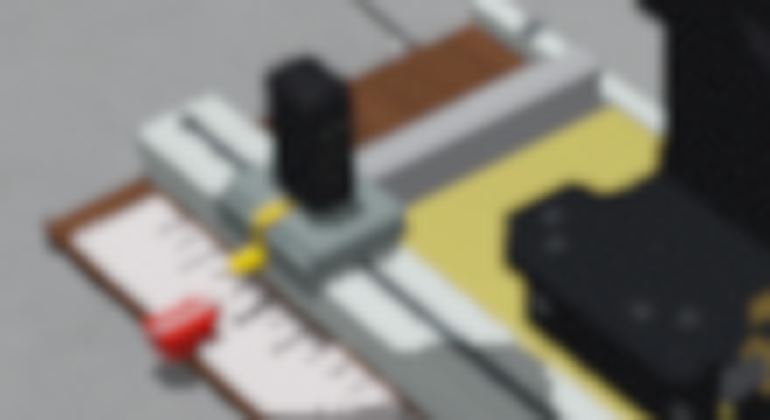

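View pics/scene9z.png

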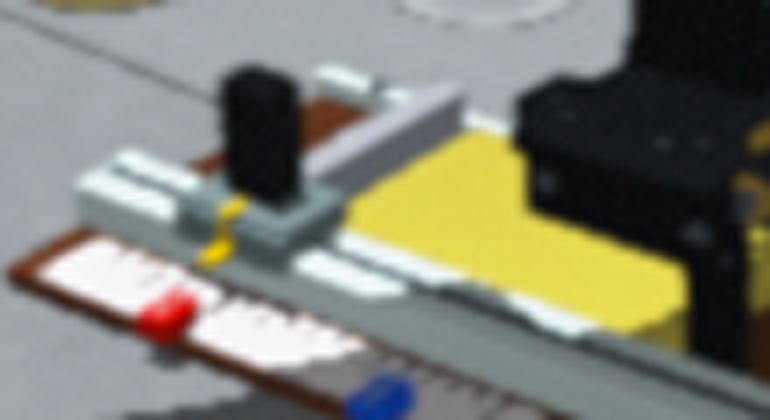

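The board is within a few mm of the stop, and the force is still near zero. I'll creep on.

```bash
python3 -m inch '{"dp":[[0,0,-0.5],[0,0,0]],"yaw":[0,0]}' | sed -n 2,4p
python3 -m inch '{"dp":[[0,0,-0.5],[0,0,0]],"yaw":[0,0]}'| sed -n 2,4p
python3 -m inch '{"dp":[[0,0,-0.4],[0,0,0]],"yaw":[0,0]}'| sed -n 2,4p
```

```text
position: [0.5739, -0.0961, 0.0216]
tcp_rot: [[0.0, 0.997, 0.08], [-0.0, 0.08, -0.997], [-1.0, 0.0, 0.0]]
force: [1.4, -0.5, -1.0]
position: [0.5738, -0.0956, 0.0216]
tcp_rot: [[0.0, 0.997, 0.08], [-0.0, 0.08, -0.997], [-1.0, 0.0, 0.0]]
force: [0.4, -0.8, -0.3]
position: [0.5738, -0.0951, 0.0216]
tcp_rot: [[0.0, 0.997, 0.08], [-0.0, 0.08, -0.997], [-1.0, 0.0, 0.0]]
force: [0.1, -0.0, -0.2]
```

```bash
python3 -m inch '{"dp":[[0,0,-0.5],[0,0,0]],"yaw":[0,0]}' | sed -n '2p;4p'
python3 -m inch '{"dp":[[0,0,-0.4],[0,0,0]],"yaw":[0,0]}'| sed -n '2p;4p'
python3 -m inch '{"dp":[[0,0,-0.4],[0,0,0]],"yaw":[0,0]}'| sed -n '2p;4p'
python3 - <<'E'
from rig import bot
from h import *
for n in ("scene","side"):
    c=bot.capture(n);np.savez(f"pics/{n}10.npz",**c);cv2.imwrite(f"pics/{n}10.png",c["color"][:,:,::-1])
a=cv2.imread("pics/side10.png")[220:265,225:295];b=cv2.imread("pics/scene10.png")[230:275,250:320]
cv2.imwrite("pics/both10.png",np.hstack([cv2.resize(x,(400,257),interpolation=cv2.INTER_CUBIC) for x in(a,b)]))
E
```

```text
position: [0.5738, -0.0946, 0.0216]
force: [0.3, 0.3, -1.2]
position: [0.5737, -0.0942, 0.0216]
force: [1.0, -1.1, 0.5]
position: [0.5737, -0.0938, 0.0216]
force: [-0.2, -1.2, 0.0]
```

View pics/both10.png

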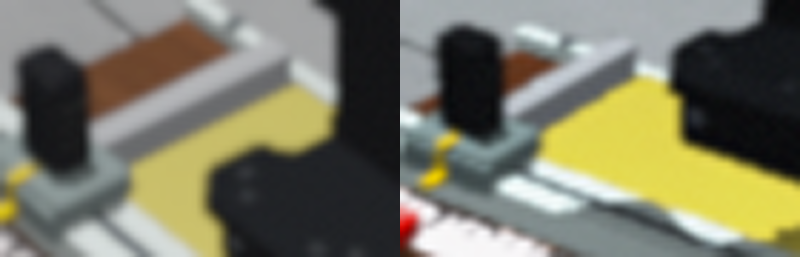

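```bash
for i in 1; do python3 -m inch '{"dp":[[0,0,-0.3],[0,0,0]],"yaw":[0,0]}' | sed -n '2p;4p'; done
python3 -m inch '{"dp":[[0,0,-0.3],[0,0,0]],"yaw":[0,0]}'| sed -n '2p;4p'
python3 -m inch '{"dp":[[0,0,-0.3],[0,0,0]],"yaw":[0,0]}'| sed -n '2p;4p'
```

```text
position: [0.5736, -0.0936, 0.0216]
force: [0.8, -1.2, 0.7]
position: [0.5736, -0.0933, 0.0216]
force: [0.3, -0.9, 0.1]
position: [0.5736, -0.0929, 0.0216]
force: [0.7, -0.9, -0.0]
```

```bash
python3 -m inch '{"dp":[[0,0,-0.4],[0,0,0]],"yaw":[0,0]}' | sed -n '2p;4p'
python3 -m inch '{"dp":[[0,0,-0.4],[0,0,0]],"yaw":[0,0]}'| sed -n '2p;4p'
python3 -m inch '{"dp":[[0,0,-0.3],[0,0,0]],"yaw":[0,0]}'| sed -n '2p;4p'
```

```text
position: [0.5736, -0.0927, 0.0216]
force: [0.2, -1.7, 0.4]
position: [0.5736, -0.0927, 0.0216]
force: [-0.2, -3.3, -0.4]
position: [0.5736, -0.0926, 0.0216]
force: [-0.2, -5.8, 0.3]
```

```bash
python3 - <<'E'
from rig import bot
from h import *
for n in ("scene","side"):
    c=bot.capture(n);np.savez(f"pics/{n}11.npz",**c);cv2.imwrite(f"pics/{n}11.png",c["color"][:,:,::-1])
# movement of stop relative to release: diff around grip/pointer with side8
for n,r in (("side",(225,262,215,245)),("scene",(228,272,240,275))):
    A=cv2.imread(f"pics/{n}8.png",0)[r[0]:r[1],r[2]:r[3]].astype(np.float32);B=cv2.imread(f"pics/{n}11.png",0)[r[0]:r[1],r[2]:r[3]].astype(np.float32)
    print(n,cv2.phaseCorrelate(A,B,cv2.createHanningWindow(A.shape[::-1],cv2.CV_32F)),np.abs(A-B).mean())
a=cv2.imread("pics/side11.png")[220:265,225:295];b=cv2.imread("pics/scene11.png")[230:275,250:320]
cv2.imwrite("pics/both11.png",np.hstack([cv2.resize(x,(400,257),interpolation=cv2.INTER_CUBIC) for x in(a,b)]))
E
```

```text
side ((-0.1038234865411507, 0.0030614931403931678), 0.964758288860321) 1.1171172
scene ((-0.12443810947565836, 0.5095407854224625), 0.9663048650011604) 2.1233766
```

View pics/both11.png

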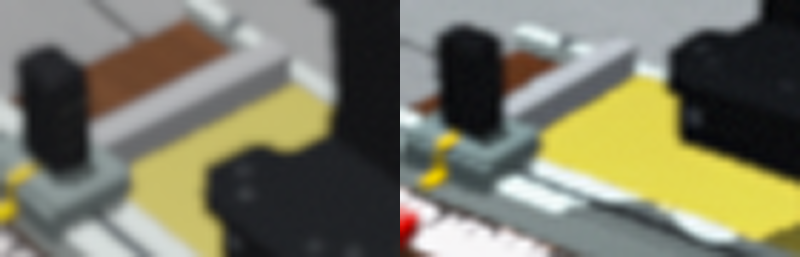

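Contact: the force rose to 5.8 N with the tool stopped, and the stop images are unchanged. I'll back off, lift, and take a closing look from above the stop.

```bash
python3 -m inch '{"dp":[[0,0,1],[0,0,3],[0,0,8],[0,0,10],[-5,0,3],[-15,0,0],[-25,0,0],[-35,0,0],[-35,0,0],[-35,0,0],[-15,0,0],[0,-10,-22],[0,-14,-31],[0,-14,-31],[0,-14,-31],[0,-14,-31],[0,-10,-22],[0,-4,-8],[0,0,0],[0,0,0]],"yaw":[0,0,0,0,0,0,0,0,0,0,0,0,0,0,0,0,0,0,0,0]}'
python3 -m inch '{"dp":[[0,0,0],[0,0,0],[0,0,0],[0,0,0],[0,0,0],[0,0,0],[0,0,0],[0,0,0],[0,0,0],[0,0,0],[0,0,0],[0,0,0],[0,0,0],[0,0,0],[0,0,0],[0,0,0]],"yaw":[-6.9,-6.9,-6.9,-6.9,-6.9,-6.9,-6.9,-6.9,-6.9,-6.9,-6.9,-6.9,-6.9,0,0,0]}'
python3 - <<'E'
from rig import bot
from h import *
for n in ("wrist","side","scene"):
    c=bot.capture(n);np.savez(f"pics/{n}12.npz",**c);cv2.imwrite(f"pics/{n}12.png",c["color"][:,:,::-1])
E
```

```text
time_s: 17.0
position: [0.4825, 0.0518, 0.187]
tcp_rot: [[0.002, 0.997, 0.081], [-0.001, 0.081, -0.997], [-1.0, 0.002, 0.001]]
force: [0.6, 0.1, 0.6]
opening: 0.577
time_s: 18.33
position: [0.4824, 0.0513, 0.1866]
tcp_rot: [[0.001, -0.071, 0.997], [-0.0, 0.997, 0.071], [-1.0, -0.0, 0.001]]
force: [-0.1, -0.3, 0.6]
opening: 0.573
```

View pics/wrist12.png

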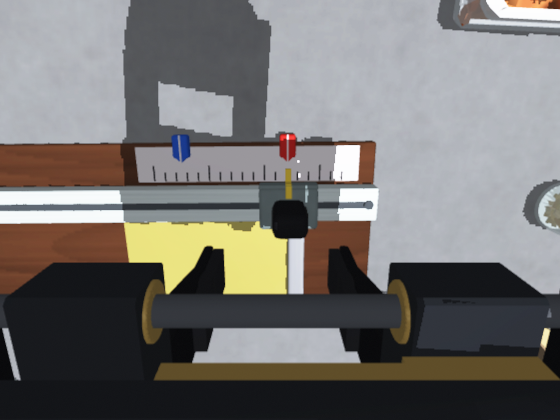

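View pics/side12.png

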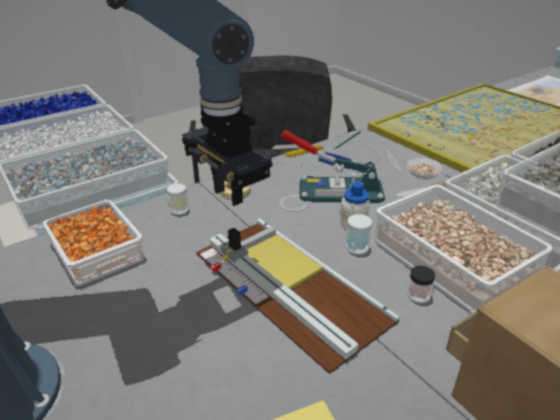

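```bash
python3 - <<'E'
import cv2
a=cv2.imread("pics/wrist12.png")[125:295,220:360];cv2.imwrite("pics/w12z.png",cv2.resize(a,(490,595),interpolation=cv2.INTER_CUBIC))
E
```

```text
(no output)
```

View pics/w12z.png

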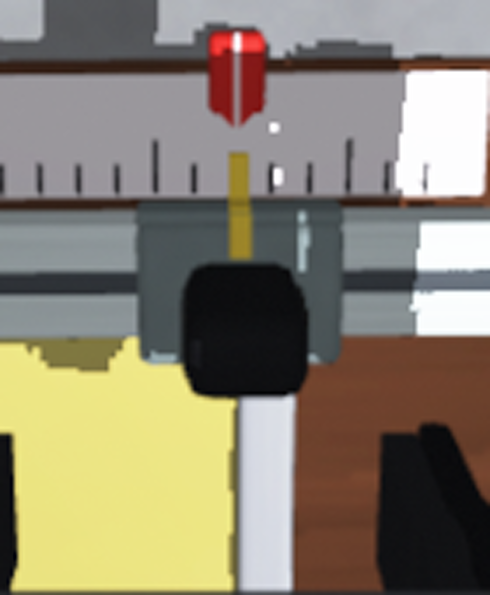

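Close-up: the pointer is at u=238.5 and the red tip line at u≈238. The board's edge lies flush along the whole stop arm; the 4–5 px dark strip is the shaded steel face seen above the board. Jars and tape are unmoved, and the robot is clear.

```bash
python3 - <<'E'
from rig import bot
s=bot.read_state();print(s["time_s"],s["force"].round(1));print(bot.hand_in())
E
```

```text
18.4833 [ 0.1 -0.1 -0.2]
the job is handed in; nothing more can be done
None
```

The stop's pointer is level with the red marker and the olive board's end rests against the stop. I handed the job in at 18.5 s.

- **Stop:** I pinched the grip and slid it about 36 mm, trimming the last 1.7 mm from a close wrist view. After release, and again in the final view, the pointer matched the red line to about 0.2 mm.
- **Board:** I pushed its -y end with two fingers about 165 mm and crept in at the end. The force rose to about 6 N while the tool stayed put, which marks contact. The final picture shows the board flush along the stop arm. A before/after comparison of the side picture showed the stop had not moved. The same comparison in the scene picture gave a 0.5 px vertical shift. I put this down to the picture patch and its shadow, because the wrist view showed no shift.
- **Other objects:** The jars and tape were not touched. I judged that by eye from the final pictures and did not measure it.
- **Disagreement:** The gauge position from the fixed cameras and from the wrist camera differed by about 4–9 mm, depending on the point measured. I relied on relative wrist views and on contact force instead.

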